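# Load the tilting stone rest and hold it at the set angle

## Task

Slide the slim whetstone endwise into the slot of the tilting stone rest until it is fully home against the stop, with the rest's flap lying lowered. Then swing the flap up (the crossbar is there to lift it by) until it lies parallel to the pointer on the quadrant, and finish while still holding the flap there with the fingers, off the stone: it has no catch and falls if let go, and the stone must stay home. Do not shift the pointer or disturb the other things on the bench.

Things in the scene. Friction and masses are not known exactly. Their poses are not given: they have to be found in the camera images.
- stone_rest: tilting stone rest, fixed: dark steel base 190 x 165 x 10 mm (x -85..+105, y -65..+100 about its origin on the bench). Hinge line along y at x = +80 mm; an aluminium flap reaches from it to -x (towards the robot). Hinge brackets at y = +-56, 68 mm high. On its +y side an upright quadrant (y = +85, 5 mm thick, radius 124 about the hinge, 0 to 60 deg, top 170 mm up), ticks each 5 degrees.
- rest_hinge (a point): point on the flap's hinge line, in the middle of the flap's width, 55 mm above the bench; its axes are those of stone_rest.
- rest_flap (a joint): angle of the flap, rad: 0 = lowered, level on its pads; grows as its free edge (robot side) swings up, at most 1.0. 0.35 kg, free hinge without catch: falls back to 0 when let go. Its deck is 8 mm thick, level with the hinge line, and ends 120 mm from it. A steel pin on its +y side points at the quadrant.
- rest_bar (a point): middle of the flap's crossbar, to lift it by: round steel bar 12 mm thick, parallel to the hinge line, 162 mm from it, 56 mm above the bench when lowered; 72 mm are free between its arms, 36 mm gap between bar and deck edge, 40 mm free height under it. Axes: the flap's.
- slot_mouth (a point): centre of the slot's mouth. The slot is a channel on the deck, 29 mm wide (x), 17 mm high (z), open to the flap's -y side, running along +y for 80 mm to a closed stop; its mouth flares outwards over another 13 mm. Walls 6 mm; two lips with a window between form the roof, its top 25 mm above the hinge line. Slot floor 59 mm above the bench when lowered. Axes: the flap's.
- slot_home (a point): where the stone's middle (stone_mid) lies when the stone is fully home on the slot's floor: 5 mm inside (+y of) the mouth, 65 mm from the hinge line, 66 mm above the bench when lowered; 70 mm of the stone then stand out of the slot. Axes: the flap's (y inwards along the slot, x towards the hinge).
- pointer (a joint): angle of the pointer in rad above level, about the same hinge line and counted the same way as rest_flap; the flap is at the set angle when both read the same. The pointer keeps its place (stiff).
- pointer_tip (a point): tip of the pointer, a slim brass arm 138 mm long on the inner face of the quadrant; its x axis points along the arm towards the hinge.
- slim_stone: the slim whetstone, 26 x 150 x 14 mm, about 0.12 kg, the narrowest stone on the bench, lying flat and loose to the right of the rest; origin under its centre, long axis y, either end may go first and either face up.
- stone_mid (a point): the middle of the slim whetstone's body, 7 mm above its origin; axes of the stone.
- green_stone: green-grey whetstone lying flat, 60 x 180 x 20 mm; origin under its centre, long axis y. A bystander.
- lapping_plate: flat grey steel plate with a grooved face, 72 x 190 x 12 mm; origin under its centre, long axis y. A bystander.
- amber_screwdriver: screwdriver with an amber handle, 28 x 202 x 31 mm, lying along its y axis. A bystander.
- cup: white enamel cup with a side handle, 98 x 76 x 76 mm, standing; origin under it. A bystander.
- knife_handle: plain wooden knife handle blank, 25 x 132 x 25 mm, lying along its y axis. A bystander.
- ferrule: small dark ring, 26 mm across and 22 mm high; origin under its centre. A bystander.

How it is judged:
On the way:
1. the stone is fully home in the slot, with the flap lowered (y of stone_mid in the frame of slot_home between -0.008 and 0.006 m and x of stone_mid in the frame of slot_home between -0.006 and 0.006 m and z of stone_mid in the frame of slot_home between -0.006 and 0.006 m and angle between the y axis of slim_stone and the y axis of slot_home, either way round below 0.1 rad and value of joint rest_flap below 0.08 rad), for 0.2 s.
At the end, for the whole second after the job is handed in: The fingers hold the flap (over 0.5 N, not touching the stone), still and within 0.07 rad (4 degrees) of the pointer's angle; the stone is home in the slot: its middle at most 8 mm short of slot_home along the slot, within 6 mm in the other directions, aligned within 0.1 rad (angle between the x axis of slot_home and the x axis of pointer_tip, either way round below 0.07 rad and velocity of joint rest_flap between -0.1 and 0.1 rad/s and contact force between the fingers and rest_flap above 0.5 N and contact force between slim_stone and the fingers below 0.3 N and y of stone_mid in the frame of slot_home between -0.008 and 0.006 m and x of stone_mid in the frame of slot_home between -0.006 and 0.006 m and z of stone_mid in the frame of slot_home between -0.006 and 0.006 m and angle between the y axis of slim_stone and the y axis of slot_home, either way round below 0.1 rad); the arm keeps its last pose, push and grip.
It fails at once if the pointer is shifted by more than 8 mm at its tip (distance of pointer_tip from where it was at the start of the episode above 0.008 m).
It fails at once if one of the other things on the bench is pushed by more than 30 mm (distance of any of green_stone, lapping_plate, amber_screwdriver, cup, knife_handle, ferrule from where it was at the start of the episode above 0.03 m).
It also fails if it takes over 54 s, if anything falls off the work surface, if the arm or the gripper's body presses on something with over 40 N, if the wrist force passes 120 N, or if a joint passes its speed limit or range.

## Robot

A 6-joint arm with a two-finger parallel gripper is mounted at the origin on a cart in front of the work surface, level with it; the furniture and walls round the work are solid. World frame = base frame: x ahead of the robot, y to its left, z up, the work surface at z = 0. Lengths are in m, angles in rad, forces in N, time in s.
With the tool pointing down it reaches from about 0.35 to 0.85 m from the base axis. Payload 8.1 kg.
Tool frame: the origin (TCP) lies between the finger pads; the fingertips stand 14 mm ahead of it and the grasp point (between the pads) lies 5 mm behind it; z points along the fingers, y is the line along which they close (so a half turn about z gives the same grasp; the last joint's range is limited). The gripper opens to 93 mm and grips with 3 to 60 N. Pads are 15 mm wide; open, the fingers measure 128 mm over their backs; the gripper's body (75 mm by 188 mm) begins 65 mm behind the grasp point.
Start: joints at [1.143, 0.13, 1.488, -0, 1.523, -0.085], TCP at [0.202, 0.565, 0.199] pointing down, gripper open.
Joint ranges: [-2.96, 2.96], [-0.89, 2.26], [0.02, 2.5], [-1.34, 4.48], [0, 2.73], [-2.66, 2.66]. Speed limits (rad/s): [2.39, 2.39, 2.79, 3.14, 3.14, 3.14].

## Interface

Orientations are given as a rotation vector (axis times angle).
In Python, from plant import robot gives the robot as it stands.
- The arm moves only by the tool arm_command, never from a script. Its argument "targets" is a list of rows, each an object of numbers: "x", "y", "z": the shift along the world's x, y, z in units of 500 mm (1.0 is 500 mm); "rx", "ry", "rz": the turn, a rotation vector about the world's x, y, z in units of 2 rad (1.0 is 2 rad); "claw": the closure in counts, from 0 (fully open) to 255 (shut). In form: [{"x": .., "y": .., "z": .., "rx": .., "ry": .., "rz": .., "claw": ..}, ...]. A call has 1 to 10 rows; each row is the pose to reach, as a shift and turn from the pose commanded when the call began; what a row does not reach only later rows make up. A row lasts 1/12 s, in which the tool goes at most 41.7 mm and 7.16 degrees, less where a joint would pass 70% of its speed; a pose out of reach is approached as far as the arm can. A call with a number of a shift or a turn outside -1 to 1 is refused whole. A call with a gripper value outside its range is refused whole. The fingers move at their own pace and stop on an object; "squeeze" is the grip in N (left out, the last holds). Time passes only in rows, so rows that repeat a pose let the fingers close. It gives the time, the measured TCP pose, the force, the opening and the grip force at its end, in the units of the state.
- robot.read_state(): the state, without advancing time (a new reading comes with each control period).
- robot.read_camera(name): name is "scene" or "top"; returns (picture, depth): 480x640x3 uint8, red, green, blue; 480x640 float32, m along the optical axis (not along the pixel's ray), 0 where there is no reading.
- robot.get_calibration(name): a dict with "intrinsics" (3x3 intrinsics, pixels), "origin" and "orientation" of the camera in the world. Camera axes: x right, y up, looking along -z (the intrinsics and any distortion apply to the point x, -y, -z); pixel columns grow to the right and rows downward; lengths in m; the calibration is good to about 2 mm. A picture is of the moment at which its call begins. get_calibration takes no time and is no camera call.
- robot.close_job(): hands the job in; it is judged then, once.
The state is a dict: "t": time; "q": joint angles; "dq": joint speeds; "joint_torque": joint torques, N m; "tool_pos": TCP position; "orientation": TCP orientation; "force": force on the tool from outside, world axes, zero at the start; "wrist_torque": the same for the moment, N m; "opening": finger opening in m; "gripper_force": force on a finger pad.
Only numpy, scipy, OpenCV 4.12 (cv2) and the standard library are available. Lean on these libraries where they do the work, as an engineer would, in place of code of your own. Each camera call takes 0.05 s, during which the arm holds its last target. There are 200 camera calls.

## Working session

There is one attempt and no reset: what is moved stays moved. The work goes in short steps, Python scripts to look and compute and a tool call to move; the robot and the scene stay as the last step left them, time stands still between calls to the robot, and variables do not carry over. Pictures are saved under pics/ and viewed, at most 10 in all, crops included, and the job is handed in when it is done.

Besides the shell and the picture viewer there is one more tool, called after "Request:" by a JSON object that holds its "op" and its "data". arm_command: Moves the arm, as the interface text tells. Shifts and turns lie within -1 to 1; 1 stands for 500 mm of shift or 2 rad of turn. Its arguments: {"type":"object","properties":{"targets":{"type":"array","items":{"type":"object","properties":{"x":{"type":"number","minimum":-1,"maximum":1},"y":{"type":"number","minimum":-1,"maximum":1},"z":{"type":"number","minimum":-1,"maximum":1},"rx":{"type":"number","minimum":-1,"maximum":1},"ry":{"type":"number","minimum":-1,"maximum":1},"rz":{"type":"number","minimum":-1,"maximum":1},"claw":{"type":"number"}}}},"squeeze":{"type":"number"}},"required":["targets"]}

```bash
ls; mkdir -p pics; cat > h.py <<'E'
import numpy as np, cv2
from plant import robot
from scipy.spatial.transform import Rotation as R
def cam(n):
    c=robot.get_calibration(n); K=np.array(c["intrinsics"]); o=np.array(c["origin"]); q=np.array(c["orientation"])
    M=q if q.shape==(3,3) else R.from_rotvec(q).as_matrix()
    return K,o,M,c
def pt(n,d,u,v,z=None):
    K,o,M,_=cam(n)
    r=M@np.array([(u-K[0,2])/K[0,0],-(v-K[1,2])/K[1,1],-1])
    return o+r*(d if z is None else (z-o[2])/r[2])
def px(n,p):
    K,o,M,_=cam(n); c=M.T@(np.array(p)-o)
    return K[0,0]*c[0]/-c[2]+K[0,2], K[1,1]*-c[1]/-c[2]+K[1,2]
E
python3 - <<'E'
from h import *
for n in("top","scene"):
    im,d=robot.read_camera(n); cv2.imwrite(f"pics/{n}0.png",im[...,::-1]); np.save(f"{n}0.npy",d); print(n,cam(n)[3])
print(robot.read_state())
E
```

```text
pics
top {'intrinsics': array([[449.84905648,   0.        , 321.79132054],
       [  0.        , 449.84905648, 235.4903919 ],
       [  0.        ,   0.        ,   1.        ]]), 'origin': array([ 0.47843255, -0.03155411,  1.00560391]), 'orientation': array([ 0.05853236, -0.05761784, -1.57565497])}
scene {'intrinsics': array([[542.8887136 ,   0.        , 312.08843142],
       [  0.        , 542.8887136 , 235.99838194],
       [  0.        ,   0.        ,   1.        ]]), 'origin': array([ 1.1760624 , -0.2353278 ,  1.06843476]), 'orientation': array([0.489026  , 0.37772986, 1.21796344])}
{'t': 0.1, 'q': array([ 1.14258602e+00,  1.31107218e-01,  1.48918341e+00,  6.92355263e-06,
        1.52302217e+00, -8.54398007e-02]), 'dq': array([-0.00055645, -0.00117005, -0.00078313, -0.0001738 , -0.00023788,
        0.00051201]), 'joint_torque': array([ 1.32141118e-03, -5.61344790e+01, -4.93095303e+01,  7.71257398e-02,
        2.91438424e-02, -5.63642743e-05]), 'tool_pos': array([0.20142244, 0.56458176, 0.19827235]), 'orientation': array([-5.35715354e-01, -3.09512835e+00,  2.61023639e-03]), 'force': array([ 0.89733919, -0.17567334, -0.7410574 ]), 'wrist_torque': array([-0.00811019,  0.01362974,  0.01668897]), 'gripper_force': 0.0, 'opening': 0.09306306288434449}
```

View pics/top0.png

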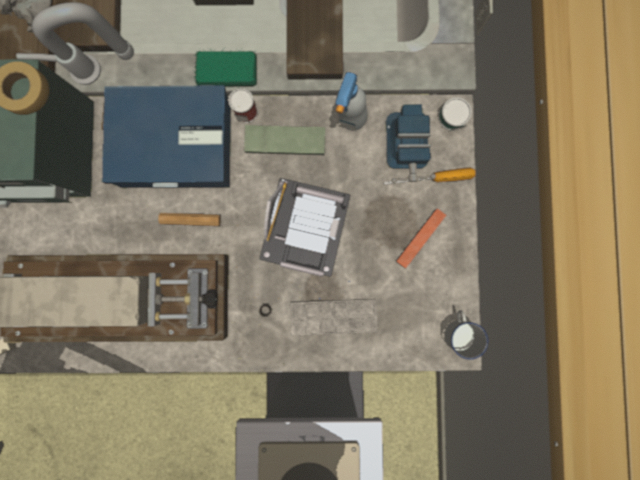

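View pics/scene0.png

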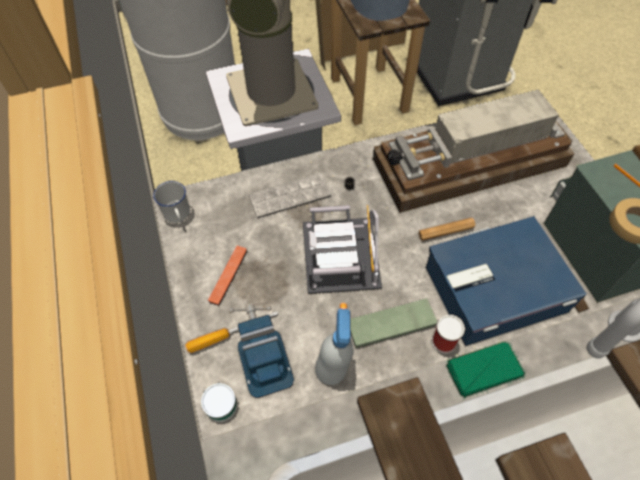

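The top view shows the slim stone (red) at about (420,237), the rest at about (308,227), the lapping plate at (333,317) and the ferrule at (265,310). I'll enlarge the rest and the stone.

```bash
python3 - <<'E'
from h import *
a=cv2.imread("pics/top0.png")[170:285,250:450]; cv2.imwrite("pics/topc.png",cv2.resize(a,None,fx=4,fy=4,interpolation=cv2.INTER_CUBIC))
a=cv2.imread("pics/scene0.png")[195:305,290:400]; cv2.imwrite("pics/scenec.png",cv2.resize(a,None,fx=5.4,fy=5.4,interpolation=cv2.INTER_CUBIC))
# slim stone by colour
im=cv2.imread("pics/top0.png"); d=np.load("top0.npy")
hsv=cv2.cvtColor(im,cv2.COLOR_BGR2HSV); m=cv2.inRange(hsv,(0,110,80),(14,255,255)); m[:200]=0; m[280:]=0; m[:,:390]=0; m[:,460:]=0
ys,xs=np.nonzero(m); print(len(xs)); P=np.array([pt("top",0,u,v,.014) for u,v in zip(xs,ys)])[:,:2].astype(np.float32)
r=cv2.minAreaRect(P); print("stone",P.mean(0),r, cv2.boxPoints(r)); print("depth z",np.median([pt("top",d[v,u],u,v)[2] for u,v in zip(xs,ys)]))
e=np.cov(P.T); w,V=np.linalg.eigh(e); print("axis",V[:,1],np.degrees(np.arctan2(V[1,1],V[0,1])))
for u,v in((265,310),(333,317),(308,225),(380,260)): print(u,v,pt("top",d[v,u],u,v))
E
```

```text
771
stone [ 0.5454434  -0.24954996] ((0.5456340909004211, -0.24970747530460358), (0.025601087138056755, 0.1485559642314911), 51.801300048828125) [[ 0.47934544 -0.21383426]
 [ 0.5960913  -0.30569986]
 [ 0.61192274 -0.2855807 ]
 [ 0.4951769  -0.1937151 ]]
depth z 0.013554638925951323
axis [-0.7849982   0.61949804] 141.72051208420982
265 310 [0.38825644 0.09533788 0.00143554]
333 317 [ 0.3735705  -0.05460005  0.01524382]
308 225 [ 0.57086436 -0.00218707  0.05941536]
380 260 [ 0.49724248 -0.16058946  0.00169921]
```

View pics/topc.png

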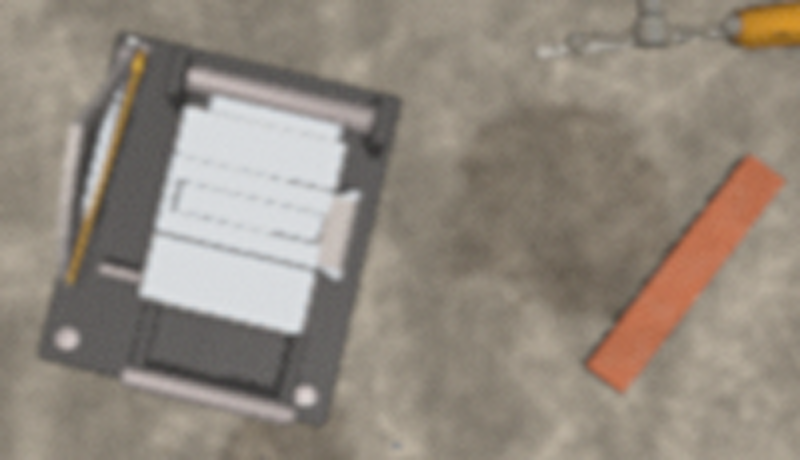

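View pics/scenec.png

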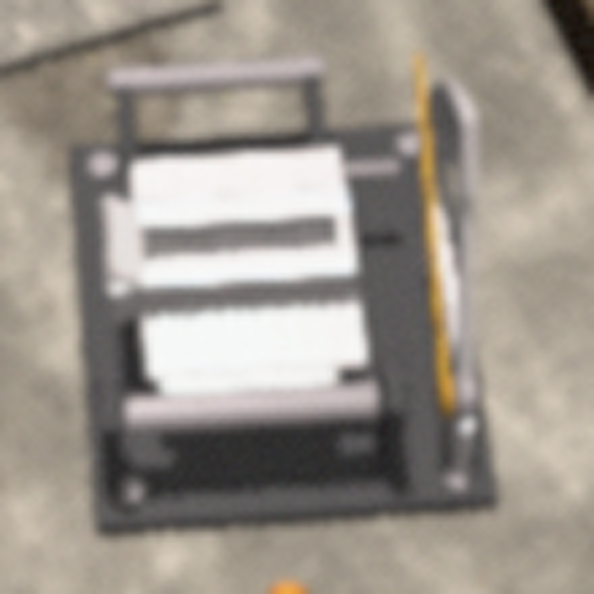

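The crops show the base corners, bar, hinge rod, deck edge and brass pointer clearly: in the top crop the pointer runs from (138,62) to its tip at (70,280), in the scene crop from (448,405) to (420,60). I'll fit the rest pose and pointer angle to these points.

```bash
cat >> h.py <<'E'
def T(p): return ((p[0]+.5)/4-.5+250,(p[1]+.5)/4-.5+170)
def S(p): return ((p[0]+.5)/5.4-.5+290,(p[1]+.5)/5.4-.5+195)
E
python3 - <<'E'
from h import *
from scipy.optimize import least_squares
obs=[("top",T(c),p) for c,p in [((120,35),(105,100,10)),((402,97),(105,-65,10)),((327,425),(-85,-65,10)),((40,355),(-85,100,10)),((207,396),(-82,0,58)),((221.5,315),(-40,0,59)),((281,99),(80,0,55))]]
obs+=[("scene",S(c),p) for c,p in [((75,147),(-85,-65,10)),((97,530),(105,-65,10)),((497,498),(105,100,10)),((217,74),(-82,0,58)),((252,402),(80,0,55))]]
def W(s,p): c,n=np.cos(s[2]),np.sin(s[2]); p=np.array(p)/1000; return np.array([s[0]+c*p[0]-n*p[1],s[1]+n*p[0]+c*p[1],p[2]])
f=lambda s:np.concatenate([np.subtract(px(n,W(s,p)),o) for n,o,p in obs])
r=least_squares(f,[.55,0,-.22],loss="soft_l1"); s=r.x; print("rest",s,np.degrees(s[2])); print(f(s).reshape(-1,2).round(1))
np.save("rest.npy",s)
def g(q):
    a,y,r0=q; res=[]
    for rr,ct,cs in((138,(70,280),(420,60)),(r0,(138,62),(448,405))):
        P=W(s,(80-rr*np.cos(a),y,55+rr*np.sin(a)))
        res+=[*np.subtract(px("top",P),T(ct)),*np.subtract(px("scene",P),S(cs))]
    return res
q=least_squares(g,[.5,79,5]).x; print("pointer",q,np.round(g(q),1))
for n,p in dict(bar=(-82,0,56),home=(15,-35,66),mouth=(15,-40,66),hinge=(80,0,55)).items(): print(n,W(s,p))
# depth of slot roof for check
d=np.load("top0.npy")
for c in((250,200),(250,180),(250,235),(205,395)): u,v=map(int,map(round,T(c))); P=pt("top",d[v,u],u,v); print(c,P, "rest frame", (np.array([[np.cos(s[2]),np.sin(s[2])],[-np.sin(s[2]),np.cos(s[2])]])@(P[:2]-s[:2])).round(4))
E
```

```text
rest [ 0.56027682 -0.00754159 -0.24114848] -13.816789982581199
[[-0.9 -2.3]
 [ 0.3 -0.8]
 [-0.7  0.2]
 [-1.5  0.3]
 [ 0.  -0.8]
 [ 1.1  0. ]
 [-0.5 -0.5]
 [-1.8 -1.4]
 [-0.7 -1.1]
 [ 0.3 -0.4]
 [-0.5 -0.6]
 [-0.4  0.5]]
pointer [ 0.44722558 78.07848909 -3.68366622] [-0.8  0.5 -0.6 -1.8  0.2 -1.1 -0.3 -0.9]
bar [0.48064954 0.01204149 0.056     ]
home [ 0.56648415 -0.04511111  0.066     ]
mouth [ 0.56529006 -0.04996644  0.066     ]
hinge [ 0.63796196 -0.02664703  0.055     ]
(250, 200) [ 0.58151536 -0.01066476  0.05868738] rest frame [0.0214 0.002 ]
(250, 180) [ 0.58937431 -0.01121819  0.08188893] rest frame [0.0291 0.0034]
(250, 235) [ 0.56300592 -0.01096503  0.07533025] rest frame [ 0.0035 -0.0027]
(205, 395) [0.48032754 0.01267854 0.06205304] rest frame [-0.0825  0.0005]
```

```bash
python3 - <<'E'
from h import *
def edge(n,a,b,z,w=4):
    # sub-pixel gradient maximum along normals between a,b (px)
    g=cv2.GaussianBlur(cv2.cvtColor(cv2.imread(f"pics/{n}0.png"),cv2.COLOR_BGR2GRAY).astype(np.float32),(0,0),.7)
    a,b=np.array(a),np.array(b); t=(b-a)/np.linalg.norm(b-a); nn=np.array([-t[1],t[0]]); Q=[]
    k=np.arange(-w,w+.01,.1)
    for s in np.linspace(.1,.9,30):
        c=a+(b-a)*s; q=(c+k[:,None]*nn).astype(np.float32)
        v=cv2.remap(g,q[:,0].reshape(1,-1),q[:,1].reshape(1,-1),cv2.INTER_LINEAR)[0]
        gr=np.abs(np.gradient(v)); Q.append(c+nn*k[gr.argmax()])
    Q=np.array(Q,np.float32); P=np.array([pt(n,0,*x,z)[:2] for x in Q],np.float32)
    vx,vy,x0,y0=cv2.fitLine(P,cv2.DIST_HUBER,0,.0005,.01).ravel()
    r=(P-[x0,y0])@[-vy,vx]
    return np.degrees(np.arctan2(vy,vx)),(x0,y0),r.std()*1000
yaw=-.2411
for nm,n,a,b,z,ax in [("base-x","top",T((40,355)),T((327,425)),.010,1),("base-y","top",T((327,425)),T((402,97)),.010,0),("deck-x","top",T((140,297)),T((303,333)),.059,1),("bar-","top",T((122,383)),T((292,421)),.056,1),("base-y","scene",S((75,147)),S((97,530)),.010,0),("base+x","scene",S((97,530)),S((497,498)),.010,1),("deck-x","scene",S((132,152)),S((340,147)),.059,1),("bar-","scene",S((110,71)),S((325,60)),.058,1)]:
    an,c,sd=edge(n,a,b,z); s=np.load("rest.npy"); yw=(an-90*ax+90)%180-90
    cc,sn=np.cos(s[2]),np.sin(s[2]); dx=np.array(c)-s[:2]
    print(nm,n,"yaw",round(yw,2),"local mm",np.round([(cc*dx[0]+sn*dx[1])*1e3,(-sn*dx[0]+cc*dx[1])*1e3],1),"sd",round(sd,2))
E
```

```text
base-x top yaw -12.1 local mm [-79.6  17.9] sd 2.92
base-y top yaw -13.79 local mm [ 22.  -65.7] sd 2.69
deck-x top yaw -14.59 local mm [-41.1   1. ] sd 0.83
bar- top yaw -13.79 local mm [-79.1  -8.2] sd 0.51
base-y scene yaw -13.5 local mm [ 30.5 -64.3] sd 4.82
base+x scene yaw -14.34 local mm [111.1  30.5] sd 0.9
deck-x scene yaw -13.61 local mm [-38.8  -0.9] sd 0.96
bar- scene yaw -13.99 local mm [-77.4  14.9] sd 2.77
```

The lines agree: the rest sits at (0.5603, -0.0075), yaw -13.8°. The stone's centre is (0.5455, -0.2497) with its axis at 141.7°. The pointer is at about 0.447 rad. I'm moving to the stone now.

Request:
{"op": "arm_command", "data": {"targets": [{"x": 0.384, "y": -0.84, "z": 0.12, "rz": -0.162, "claw": 0}, {"x": 0.384, "y": -0.84, "z": 0.12, "rz": -0.162, "claw": 0}, {"x": 0.384, "y": -0.84, "z": 0.12, "rz": -0.162, "claw": 0}, {"x": 0.384, "y": -0.84, "z": 0.12, "rz": -0.162, "claw": 0}, {"x": 0.384, "y": -0.84, "z": 0.12, "rz": -0.162, "claw": 0}, {"x": 0.384, "y": -0.84, "z": 0.12, "rz": -0.162, "claw": 0}, {"x": 0.384, "y": -0.84, "z": 0.12, "rz": -0.162, "claw": 0}, {"x": 0.384, "y": -0.84, "z": 0.12, "rz": -0.162, "claw": 0}, {"x": 0.384, "y": -0.84, "z": 0.12, "rz": -0.162, "claw": 0}, {"x": 0.384, "y": -0.84, "z": 0.12, "rz": -0.162, "claw": 0}], "squeeze": 40}}

```text
schema error: expected keys x, y, z, rx, ry, rz, claw
```

Request:
{"op": "arm_command", "data": {"targets": [{"x": 0.384, "y": -0.84, "z": 0.12, "rx": 0, "ry": 0, "rz": -0.162, "claw": 0}, {"x": 0.384, "y": -0.84, "z": 0.12, "rx": 0, "ry": 0, "rz": -0.162, "claw": 0}, {"x": 0.384, "y": -0.84, "z": 0.12, "rx": 0, "ry": 0, "rz": -0.162, "claw": 0}, {"x": 0.384, "y": -0.84, "z": 0.12, "rx": 0, "ry": 0, "rz": -0.162, "claw": 0}, {"x": 0.384, "y": -0.84, "z": 0.12, "rx": 0, "ry": 0, "rz": -0.162, "claw": 0}, {"x": 0.384, "y": -0.84, "z": 0.12, "rx": 0, "ry": 0, "rz": -0.162, "claw": 0}, {"x": 0.384, "y": -0.84, "z": 0.12, "rx": 0, "ry": 0, "rz": -0.162, "claw": 0}, {"x": 0.384, "y": -0.84, "z": 0.12, "rx": 0, "ry": 0, "rz": -0.162, "claw": 0}, {"x": 0.384, "y": -0.84, "z": 0.12, "rx": 0, "ry": 0, "rz": -0.162, "claw": 0}, {"x": 0.384, "y": -0.84, "z": 0.12, "rx": 0, "ry": 0, "rz": -0.162, "claw": 0}], "squeeze": 40}}

```text
t: 0.93
tool_pos: [0.3735, 0.1874, 0.253]
orientation: [1.028, 2.969, 0.0]
force: [1.2, -0.6, -0.3]
opening: 0.0929
gripper_force: 0.0
```

Request:
{"op": "arm_command", "data": {"targets": [{"x": 0.42, "y": -0.935, "z": 0, "rx": 0, "ry": 0, "rz": 0, "claw": 0}, {"x": 0.42, "y": -0.935, "z": 0, "rx": 0, "ry": 0, "rz": 0, "claw": 0}, {"x": 0.42, "y": -0.935, "z": 0, "rx": 0, "ry": 0, "rz": 0, "claw": 0}, {"x": 0.42, "y": -0.935, "z": 0, "rx": 0, "ry": 0, "rz": 0, "claw": 0}, {"x": 0.42, "y": -0.935, "z": 0, "rx": 0, "ry": 0, "rz": 0, "claw": 0}, {"x": 0.42, "y": -0.935, "z": 0, "rx": 0, "ry": 0, "rz": 0, "claw": 0}, {"x": 0.42, "y": -0.935, "z": 0, "rx": 0, "ry": 0, "rz": 0, "claw": 0}, {"x": 0.42, "y": -0.935, "z": -0.26, "rx": 0, "ry": 0, "rz": 0, "claw": 0}, {"x": 0.42, "y": -0.935, "z": -0.26, "rx": 0, "ry": 0, "rz": 0, "claw": 0}, {"x": 0.42, "y": -0.935, "z": -0.26, "rx": 0, "ry": 0, "rz": 0, "claw": 0}]}}

```text
t: 1.77
tool_pos: [0.5375, -0.1771, 0.1886]
orientation: [1.029, 2.968, 0.0]
force: [0.9, 0.4, -1.0]
opening: 0.093
gripper_force: 0.0
```

Request:
{"op": "arm_command", "data": {"targets": [{"x": 0, "y": 0, "z": 0, "rx": 0, "ry": 0, "rz": 0, "claw": 100}, {"x": 0, "y": 0, "z": 0, "rx": 0, "ry": 0, "rz": 0, "claw": 100}]}}

```text
t: 1.93
tool_pos: [0.5355, -0.176, 0.186]
orientation: [-1.03, -2.961, -0.001]
force: [0.3, 0.7, 0.9]
opening: 0.0839
gripper_force: 0.0
```

Request:
{"op": "arm_command", "data": {"targets": [{"x": 0.099, "y": -0.209, "z": -0.1, "rx": 0, "ry": 0, "rz": 0, "claw": 90}, {"x": 0.099, "y": -0.209, "z": -0.1, "rx": 0, "ry": 0, "rz": 0, "claw": 90}, {"x": 0.099, "y": -0.209, "z": -0.1, "rx": 0, "ry": 0, "rz": 0, "claw": 90}, {"x": 0.099, "y": -0.209, "z": -0.25, "rx": 0, "ry": 0, "rz": 0, "claw": 90}, {"x": 0.099, "y": -0.209, "z": -0.25, "rx": 0, "ry": 0, "rz": 0, "claw": 90}, {"x": 0.099, "y": -0.209, "z": -0.25, "rx": 0, "ry": 0, "rz": 0, "claw": 90}, {"x": 0.099, "y": -0.209, "z": -0.25, "rx": 0, "ry": 0, "rz": 0, "claw": 90}, {"x": 0.099, "y": -0.209, "z": -0.25, "rx": 0, "ry": 0, "rz": 0, "claw": 90}]}}

```text
t: 2.6
tool_pos: [0.588, -0.2791, 0.0676]
orientation: [1.026, 2.966, -0.001]
force: [0.1, -0.2, 0.9]
opening: 0.0601
gripper_force: 0.0
```

Request:
{"op": "arm_command", "data": {"targets": [{"x": -0.004, "y": -0.004, "z": -0.05, "rx": 0, "ry": 0, "rz": 0, "claw": 90}, {"x": -0.004, "y": -0.004, "z": -0.1, "rx": 0, "ry": 0, "rz": 0, "claw": 90}, {"x": -0.004, "y": -0.004, "z": -0.1, "rx": 0, "ry": 0, "rz": 0, "claw": 90}, {"x": -0.004, "y": -0.004, "z": -0.1, "rx": 0, "ry": 0, "rz": 0, "claw": 90}, {"x": -0.004, "y": -0.004, "z": -0.1, "rx": 0, "ry": 0, "rz": 0, "claw": 90}]}}

```text
t: 3.02
tool_pos: [0.5865, -0.2821, 0.0181]
orientation: [1.026, 2.965, -0.001]
force: [0.8, 0.1, 0.8]
opening: 0.0601
gripper_force: 0.0
```

Request:
{"op": "arm_command", "data": {"targets": [{"x": 0, "y": 0, "z": 0, "rx": 0, "ry": 0, "rz": 0, "claw": 255}, {"x": 0, "y": 0, "z": 0, "rx": 0, "ry": 0, "rz": 0, "claw": 255}, {"x": 0, "y": 0, "z": 0, "rx": 0, "ry": 0, "rz": 0, "claw": 255}, {"x": 0, "y": 0, "z": 0, "rx": 0, "ry": 0, "rz": 0, "claw": 255}, {"x": 0, "y": 0, "z": 0, "rx": 0, "ry": 0, "rz": 0, "claw": 255}, {"x": 0, "y": 0, "z": 0, "rx": 0, "ry": 0, "rz": 0, "claw": 255}], "squeeze": 40}}

```text
t: 3.52
tool_pos: [0.5846, -0.2815, 0.0146]
orientation: [-1.028, -2.969, 0.0]
force: [0.5, -0.3, 0.1]
opening: 0.0247
gripper_force: 0.0
```

Request:
{"op": "arm_command", "data": {"targets": [{"x": 0, "y": 0, "z": 0, "rx": 0, "ry": 0, "rz": 0, "claw": 255}, {"x": 0, "y": 0, "z": 0, "rx": 0, "ry": 0, "rz": 0, "claw": 255}, {"x": 0, "y": 0, "z": 0, "rx": 0, "ry": 0, "rz": 0, "claw": 255}]}}

```text
t: 3.77
tool_pos: [0.5845, -0.2815, 0.0144]
orientation: [-1.028, -2.968, -0.0]
force: [0.1, -0.3, -0.4]
opening: 0.005
gripper_force: 0.0
```

The fingers closed to 5 mm with no force, so the grasp missed. I'll look again.

```bash
python3 - <<'E'
from h import *
im,d=robot.read_camera("top"); im2,d2=robot.read_camera("scene")
a=np.hstack([cv2.resize(im[160:340,330:480,::-1],(400,480),interpolation=cv2.INTER_CUBIC),cv2.resize(im2[200:380,160:310,::-1],(400,480),interpolation=cv2.INTER_CUBIC)]); cv2.imwrite("pics/a.png",a)
s=robot.read_state(); print(s["opening"],s["tool_pos"])
E
```

```text
0.0009168250559077358 [ 0.58453428 -0.2814781   0.01439475]
```

View pics/a.png

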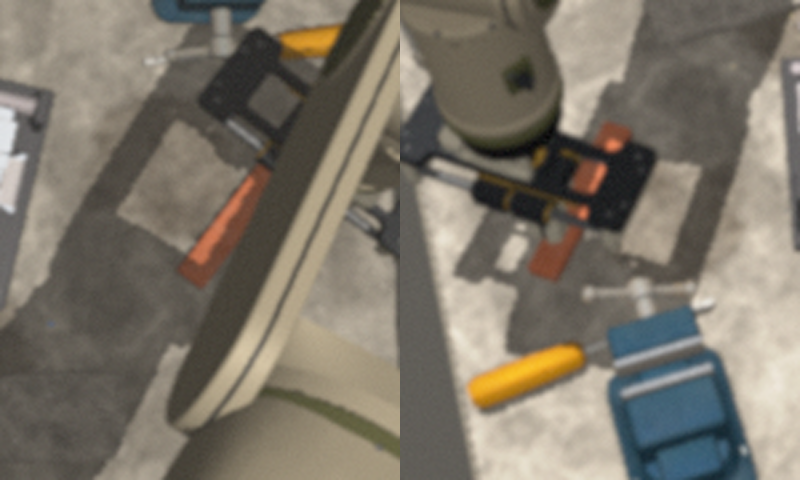

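```bash
python3 - <<'E'
from h import *
im,d=robot.read_camera("scene"); im0,d0=robot.read_camera("top"); s=robot.read_state()
p=s["tool_pos"]; M=R.from_rotvec(s["orientation"]).as_matrix(); print(M.round(3),s["opening"],s["q"].round(3))
for n,i in(("scene",im),("top",im0)):
    i=i[:,:,::-1].copy(); print(n,[np.round(px(n,p+M@np.array(o)),1) for o in((0,0,.014),(0,.094,-.07),(0,-.094,-.07))],np.round(px(n,(.5455,-.2497,.014)),1))
    hsv=cv2.cvtColor(i,cv2.COLOR_BGR2HSV); m=cv2.inRange(hsv,(0,110,50),(12,255,255)); ys,xs=np.nonzero(m); k=(xs>150)&(xs<460)&(ys>190)&(ys<310); xs,ys=xs[k],ys[k]
    P=np.array([pt(n,0,u,v,.014)[:2] for u,v in zip(xs,ys)],np.float32); r=cv2.minAreaRect(P); print("stone vis",r)
c=im[190:310,200:290,::-1]; cv2.imwrite("pics/b.png",cv2.resize(c,None,fx=5,fy=5,interpolation=cv2.INTER_CUBIC))
E
```

```text
[[-0.786  0.618 -0.   ]
 [ 0.618  0.786  0.   ]
 [ 0.    -0.    -1.   ]] 0.0002524204442580824 [-0.528  0.41   1.507  0.     1.225 -1.432]
scene [array([218.2, 293.4]), array([253.1, 288.6]), array([171.6, 261.6])] [227.4 271.7]
stone vis ((0.5511068105697632, -0.2506478428840637), (0.028496388345956802, 0.15134064853191376), 51.8470344543457)
top [array([433.2, 220.8]), array([406.8, 188.7]), array([480. , 244.4])] [420.7 237.8]
stone vis ((0.5315368175506592, -0.23833151161670685), (0.026447322219610214, 0.11162301152944565), 51.062538146972656)
```

View pics/b.png

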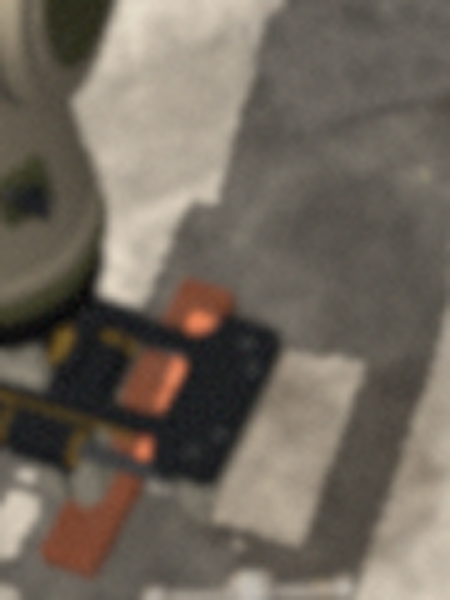

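```bash
python3 - <<'E'
from h import *
s=robot.read_state(); p=s["tool_pos"]; M=R.from_rotvec(s["orientation"]).as_matrix()
im,d=robot.read_camera("scene")
for c in((90,455),(90,485),(75,545),(110,460),(140,445),(120,440),(200,440),(250,360),(180,390),(150,390),(40,430),(20,390),(75,450),(95,440),(130,500)):
    u,v=int(c[0]/5+200),int(c[1]/5+190); P=pt("scene",d[v,u],u,v); print(c,im[v,u],P.round(3),"tool",(M.T@(P-p)).round(3))
im,d=robot.read_camera("top")
print()
for c in((240,130),(255,80),(265,100),(375,220),(390,230),(230,120),(355,210)):
    u,v=int(c[0]*.375+330),int(c[1]*.375+160); P=pt("top",d[v,u],u,v); print(c,im[v,u],P.round(3),"tool",(M.T@(P-p)).round(3))
E
```

```text
(90, 455) [72 71 68] [ 0.633 -0.27   0.135] tool [-0.031  0.039 -0.121]
(90, 485) [120 117 103] [ 0.599 -0.276  0.053] tool [-0.008  0.013 -0.039]
(75, 545) [124  71  51] [ 0.603 -0.29   0.013] tool [-0.02   0.004  0.001]
(110, 460) [65 66 65] [ 0.637 -0.263  0.135] tool [-0.03   0.047 -0.121]
(140, 445) [204 117  82] [ 0.563 -0.252  0.012] tool [0.035 0.009 0.002]
(120, 440) [123  78  55] [ 0.557 -0.26   0.01 ] tool [ 0.035 -0.001  0.004]
(200, 440) [37 37 39] [ 0.655 -0.228  0.163] tool [-0.022  0.086 -0.148]
(250, 360) [43 43 43] [ 0.627 -0.201  0.162] tool [ 0.017  0.089 -0.148]
(180, 390) [44 37 35] [ 0.631 -0.23   0.162] tool [-0.005  0.069 -0.147]
(150, 390) [134  75  54] [ 0.539 -0.242  0.016] tool [ 0.06   0.003 -0.001]
(40, 430) [31 34 35] [ 0.621 -0.286  0.145] tool [-0.031  0.019 -0.13 ]
(20, 390) [50 48 40] [ 0.607 -0.289  0.154] tool [-0.022  0.008 -0.14 ]
(75, 450) [79 69 51] [ 0.628 -0.275  0.135] tool [-0.031  0.032 -0.121]
(95, 440) [84 82 74] [ 0.626 -0.267  0.134] tool [-0.023  0.037 -0.119]
(130, 500) [98 65 52] [ 0.587 -0.263  0.01 ] tool [0.009 0.016 0.004]

(240, 130) [129 126 121] [ 0.595 -0.222  0.137] tool [ 0.028  0.053 -0.123]
(255, 80) [48 49 46] [ 0.626 -0.227  0.161] tool [ 0.001  0.068 -0.147]
(265, 100) [86 81 73] [ 0.638 -0.272  0.005] tool [-0.036  0.04   0.01 ]
(375, 220) [139 131 118] [ 0.536 -0.362  0.001] tool [-0.012 -0.093  0.013]
(390, 230) [69 70 70] [ 0.519 -0.32   0.163] tool [ 0.027 -0.071 -0.148]
(230, 120) [106 105 104] [ 0.601 -0.215  0.136] tool [ 0.028  0.063 -0.121]
(355, 210) [128 121 109] [ 0.545 -0.347  0.001] tool [-0.01  -0.076  0.013]
```

Request:
{"op": "arm_command", "data": {"targets": [{"x": 0, "y": 0, "z": 0.05, "rx": 0, "ry": 0, "rz": 0, "claw": 255}, {"x": 0, "y": 0, "z": 0.12, "rx": 0, "ry": 0, "rz": 0, "claw": 255}, {"x": 0, "y": 0, "z": 0.12, "rx": 0, "ry": 0, "rz": 0, "claw": 255}, {"x": 0, "y": 0, "z": 0.12, "rx": 0, "ry": 0, "rz": 0, "claw": 255}]}}

```text
t: 4.4
tool_pos: [0.5868, -0.2828, 0.078]
orientation: [1.026, 2.963, -0.002]
force: [0.9, -1.2, -0.3]
opening: 0.0003
gripper_force: 0.0
```

```bash
python3 - <<'E'
from h import *
s=robot.read_state(); p=s["tool_pos"]; M=R.from_rotvec(s["orientation"]).as_matrix(); print(p,s["opening"],s["force"])
im,d=robot.read_camera("scene"); i=im[:,:,::-1]
hsv=cv2.cvtColor(np.ascontiguousarray(i),cv2.COLOR_BGR2HSV); m=cv2.inRange(hsv,(0,110,50),(12,255,255)); ys,xs=np.nonzero(m); k=(xs>150)&(xs<300)&(ys>190)&(ys<330); xs,ys=xs[k],ys[k]
P=np.array([pt("scene",d[v,u],u,v) for u,v in zip(xs,ys)]); print(len(P),np.percentile(P[:,2],[5,25,50,75,95]).round(3)); 
q=(P-p)@M; print(np.percentile(q,[2,25,50,75,98],axis=0).round(3))
c=i[190:310,190:290]; cv2.imwrite("pics/c.png",cv2.resize(c,None,fx=5,fy=5,interpolation=cv2.INTER_CUBIC))
E
```

```text
[ 0.58684242 -0.2827754   0.07803039] 0.0003058889588112698 [ 0.93908674 -1.21175978 -0.31230036]
370 [0.009 0.012 0.014 0.015 0.018]
[[-0.024 -0.008  0.059]
 [-0.008 -0.002  0.063]
 [ 0.01   0.004  0.064]
 [ 0.031  0.011  0.066]
 [ 0.05   0.016  0.071]]
```

View pics/c.png

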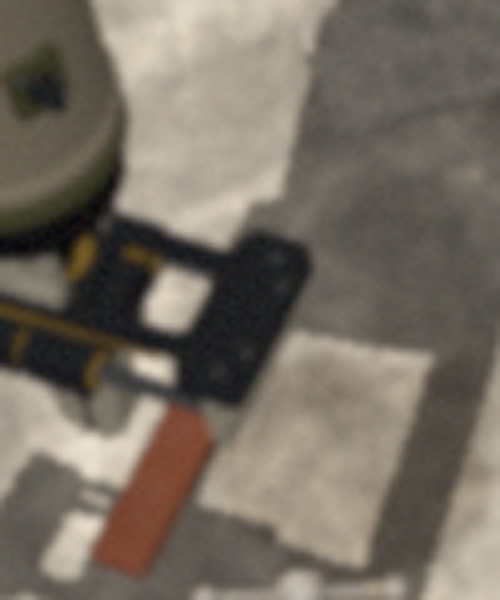

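```bash
python3 - <<'E'
from h import *
s=robot.read_state(); p=s["tool_pos"]; M=R.from_rotvec(s["orientation"]).as_matrix()
f=lambda o:(np.subtract(px("scene",p+M@np.array(o)),(190,190))*5).round()
for z in(.014,-.03,-.07):
    for y in(-.055,-.03,-.009,.009,.03,.055): print(z,y,f((0,y,z)))
im,d=robot.read_camera("scene")
for c in((100,375),(100,400),(90,415),(150,385),(225,415),(215,425),(125,365),(170,300),(95,495),(120,440),(170,395),(145,480)):
    u,v=int(c[0]/5+190),int(c[1]/5+190); P=pt("scene",d[v,u],u,v); print(c,im[v,u],P.round(3),"tool",(M.T@(P-p)).round(3))
E
```

```text
0.014 -0.055 [  0. 414.]
0.014 -0.03 [ 53. 431.]
0.014 -0.009 [ 97. 446.]
0.014 0.009 [136. 459.]
0.014 0.03 [181. 474.]
0.014 0.055 [235. 492.]
-0.03 -0.055 [-21. 361.]
-0.03 -0.03 [ 33. 379.]
-0.03 -0.009 [ 79. 394.]
-0.03 0.009 [118. 407.]
-0.03 0.03 [165. 423.]
-0.03 0.055 [221. 441.]
-0.07 -0.055 [-42. 310.]
-0.07 -0.03 [ 13. 329.]
-0.07 -0.009 [ 61. 344.]
-0.07 0.009 [101. 357.]
-0.07 0.03 [149. 373.]
-0.07 0.055 [207. 392.]
(100, 375) [78 71 60] [ 0.63  -0.275  0.196] tool [-0.031  0.033 -0.12 ]
(100, 400) [120 114 104] [ 0.598 -0.28   0.126] tool [-0.009  0.009 -0.05 ]
(90, 415) [94 91 79] [ 0.591 -0.287  0.106] tool [-0.007 -0.    -0.03 ]
(150, 385) [66 65 65] [ 0.641 -0.258  0.198] tool [-0.029  0.053 -0.122]
(225, 415) [117 110  98] [ 0.667 -0.234  0.206] tool [-0.035  0.088 -0.13 ]
(215, 425) [123 113  98] [ 0.663 -0.239  0.194] tool [-0.035  0.082 -0.119]
(125, 365) [93 90 81] [ 0.63  -0.265  0.198] tool [-0.025  0.041 -0.122]
(170, 300) [213 202 183] [ 0.478 -0.244  0.   ] tool [ 0.108 -0.037  0.075]
(95, 495) [135 128 117] [ 0.568 -0.298  0.002] tool [ 0.004 -0.024  0.074]
(120, 440) [220 207 189] [ 0.545 -0.282  0.002] tool [ 0.032 -0.025  0.074]
(170, 395) [66 61 61] [ 0.646 -0.252  0.194] tool [-0.029  0.061 -0.118]
(145, 480) [128  75  55] [ 0.578 -0.275  0.019] tool [0.011 0.001 0.057]
```

```bash
cat >> h.py <<'E'
def cloud(n):
    im,d=robot.read_camera(n); K,o,M,_=cam(n); v,u=np.mgrid[:480,:640]
    c=np.stack([(u-K[0,2])/K[0,0],-(v-K[1,2])/K[1,1],-np.ones_like(d)],-1)*d[...,None]
    return im,d,c@M.T+o
E
python3 - <<'E'
from h import *
s=robot.read_state(); p=s["tool_pos"]; M=R.from_rotvec(s["orientation"]).as_matrix(); print(s["q"])
for n in("scene","top"):
    im,d,P=cloud(n); q=(P-p)@M; m=(d>0)&(abs(q[...,0])<.03)&(abs(q[...,1])<.11)&(P[...,2]>.03)&(q[...,2]>-.25)
    z=q[m]; print(n,m.sum()); h,e=np.histogram(z[:,2],bins=np.arange(-.25,.05,.01))
    for a,b in zip(e,h):
        if b: w=z[(z[:,2]>=a)&(z[:,2]<a+.01)]; print(round(a,2),b,w[:,0].min().round(3),w[:,0].max().round(3),w[:,1].min().round(3),w[:,1].max().round(3))
E
```

```text
[-5.27758666e-01  3.45214998e-01  1.47118837e+00 -2.71290467e-05
  1.32527457e+00 -1.43176352e+00]
scene 2622
-0.25 117 -0.03 0.028 -0.033 0.045
-0.24 60 -0.029 0.022 0.031 0.045
-0.23 85 -0.03 0.028 0.027 0.045
-0.21 107 -0.03 0.016 0.015 0.04
-0.2 55 -0.03 0.01 -0.038 0.039
-0.19 4 -0.03 -0.028 -0.022 0.02
-0.18 9 -0.02 -0.014 0.013 0.019
-0.17 21 -0.021 -0.015 -0.032 0.019
-0.16 129 -0.026 0.029 -0.087 0.095
-0.15 1245 -0.03 0.03 -0.093 0.096
-0.14 172 -0.029 0.028 -0.065 0.096
-0.13 337 -0.03 0.025 -0.077 0.093
-0.12 97 -0.03 0.026 -0.078 0.089
-0.11 42 -0.03 0.029 -0.078 0.088
-0.08 4 -0.009 0.004 0.016 0.019
-0.07 11 -0.009 0.009 0.012 0.019
-0.06 18 -0.01 0.008 -0.011 0.019
-0.05 35 -0.011 0.003 -0.012 0.018
-0.04 38 -0.01 0.006 -0.013 0.018
-0.03 20 -0.011 0.001 -0.011 0.015
0.0 14 -0.03 -0.024 0.096 0.109
0.01 2 -0.028 -0.025 0.108 0.11
top 1686
-0.25 7 0.022 0.03 -0.038 -0.031
-0.24 3 0.022 0.03 -0.037 -0.032
-0.23 17 0.001 0.022 0.038 0.042
-0.2 21 0.01 0.03 -0.041 0.036
-0.16 1 0.019 0.019 0.091 0.091
-0.15 1374 -0.03 0.03 -0.095 0.094
-0.14 63 -0.016 0.028 -0.065 0.094
-0.13 113 -0.015 0.03 -0.069 0.062
-0.12 35 -0.015 0.03 -0.065 0.063
-0.11 7 -0.01 0.019 0.028 0.029
-0.01 1 -0.027 -0.027 0.099 0.099
0.0 21 -0.029 -0.021 0.093 0.108
0.01 18 -0.03 -0.02 0.089 0.109
0.02 5 -0.026 -0.021 0.094 0.11
```

The picture shows the stone still on the bench and the closed fingers ending well above where they should. By depth, the fingertips and gripper body stand about 37 mm higher than reported. I'll go lower by that much, in steps, watching the force.

Request:
{"op": "arm_command", "data": {"targets": [{"x": 0, "y": 0, "z": 0, "rx": 0, "ry": 0, "rz": 0, "claw": 80}, {"x": 0, "y": 0, "z": 0, "rx": 0, "ry": 0, "rz": 0, "claw": 80}, {"x": 0, "y": 0, "z": 0, "rx": 0, "ry": 0, "rz": 0, "claw": 80}, {"x": 0, "y": 0, "z": 0, "rx": 0, "ry": 0, "rz": 0, "claw": 80}, {"x": 0, "y": 0, "z": -0.06, "rx": 0, "ry": 0, "rz": 0, "claw": 80}, {"x": 0, "y": 0, "z": -0.12, "rx": 0, "ry": 0, "rz": 0, "claw": 80}, {"x": 0, "y": 0, "z": -0.16, "rx": 0, "ry": 0, "rz": 0, "claw": 80}, {"x": 0, "y": 0, "z": -0.17, "rx": 0, "ry": 0, "rz": 0, "claw": 80}, {"x": 0, "y": 0, "z": -0.17, "rx": 0, "ry": 0, "rz": 0, "claw": 80}]}}

```text
t: 5.35
tool_pos: [0.5828, -0.2805, -0.0129]
orientation: [-1.027, -2.964, -0.001]
force: [0.2, 0.5, -0.4]
opening: 0.0558
gripper_force: 0.0
```

```bash
python3 - <<'E'
from h import *
s=robot.read_state(); p=s["tool_pos"]; M=R.from_rotvec(s["orientation"]).as_matrix(); print(p,s["force"],s["opening"])
im,d,P=cloud("scene"); q=(P-p)@M
m=(d>0)&(abs(q[...,0])<.015)&(abs(q[...,1])<.06)&(q[...,2]>-.1)&(P[...,2]>.018)
z=q[m]; print(m.sum(),np.sort(z[:,2])[-8:].round(3), P[m][:,2].min())
for lo in(-.06,-.05,-.04,-.03,-.02,-.01):
    w=z[(z[:,2]>=lo)&(z[:,2]<lo+.01)]; print(lo,len(w),*[ (np.round([v[:,1].min(),v[:,1].max()],3)) for v in(w[w[:,1]<0],w[w[:,1]>0]) if len(v)])
E
```

```text
[ 0.58277185 -0.28047513 -0.01289073] [ 0.16195858  0.52171251 -0.4213767 ] 0.05576970926041033
128 [-0.033 -0.032 -0.032 -0.032 -0.032 -0.032 -0.032 -0.031] 0.018035229506756956
-0.06 25 [-0.04  -0.026] [0.041 0.045]
-0.05 36 [-0.04  -0.025] [0.033 0.046]
-0.04 32 [-0.038 -0.002] [0.018 0.045]
-0.03 0
-0.02 0
-0.01 0
```

Request:
{"op": "arm_command", "data": {"targets": [{"x": 0, "y": 0, "z": -0.005, "rx": 0, "ry": 0, "rz": 0, "claw": 80}, {"x": 0, "y": 0, "z": -0.01, "rx": 0, "ry": 0, "rz": 0, "claw": 80}, {"x": 0, "y": 0, "z": -0.01, "rx": 0, "ry": 0, "rz": 0, "claw": 80}]}}

```text
t: 5.65
tool_pos: [0.5855, -0.282, -0.0142]
orientation: [1.027, 2.967, -0.001]
force: [-0.0, 0.3, -0.7]
opening: 0.064
gripper_force: 0.0
```

Request:
{"op": "arm_command", "data": {"targets": [{"x": 0, "y": 0, "z": -0.004, "rx": 0, "ry": 0, "rz": 0, "claw": 255}, {"x": 0, "y": 0, "z": -0.004, "rx": 0, "ry": 0, "rz": 0, "claw": 255}, {"x": 0, "y": 0, "z": -0.004, "rx": 0, "ry": 0, "rz": 0, "claw": 255}, {"x": 0, "y": 0, "z": -0.004, "rx": 0, "ry": 0, "rz": 0, "claw": 255}, {"x": 0, "y": 0, "z": -0.004, "rx": 0, "ry": 0, "rz": 0, "claw": 255}, {"x": 0, "y": 0, "z": -0.004, "rx": 0, "ry": 0, "rz": 0, "claw": 255}, {"x": 0, "y": 0, "z": -0.004, "rx": 0, "ry": 0, "rz": 0, "claw": 255}, {"x": 0, "y": 0, "z": -0.004, "rx": 0, "ry": 0, "rz": 0, "claw": 255}], "squeeze": 40}}

```text
t: 6.32
tool_pos: [0.5846, -0.2815, -0.0174]
orientation: [1.028, 2.969, 0.0]
force: [-0.5, -0.1, -0.1]
opening: 0.0257
gripper_force: 40.0
```

Gripped: opening 25.7 mm at 40 N. Next I'll lift, turn −65.5° and go to the pre-insertion pose.

Request:
{"op": "arm_command", "data": {"targets": [{"x": 0, "y": 0, "z": 0.05, "rx": 0, "ry": 0, "rz": 0, "claw": 255}, {"x": 0, "y": 0, "z": 0.12, "rx": 0, "ry": 0, "rz": 0, "claw": 255}, {"x": -0.11, "y": 0.171, "z": 0.21, "rx": 0, "ry": 0, "rz": -0.572, "claw": 255}, {"x": -0.11, "y": 0.171, "z": 0.21, "rx": 0, "ry": 0, "rz": -0.572, "claw": 255}, {"x": -0.11, "y": 0.171, "z": 0.21, "rx": 0, "ry": 0, "rz": -0.572, "claw": 255}, {"x": -0.11, "y": 0.171, "z": 0.21, "rx": 0, "ry": 0, "rz": -0.572, "claw": 255}, {"x": -0.11, "y": 0.171, "z": 0.21, "rx": 0, "ry": 0, "rz": -0.572, "claw": 255}, {"x": -0.11, "y": 0.171, "z": 0.21, "rx": 0, "ry": 0, "rz": -0.572, "claw": 255}, {"x": -0.11, "y": 0.171, "z": 0.21, "rx": 0, "ry": 0, "rz": -0.572, "claw": 255}, {"x": -0.11, "y": 0.171, "z": 0.21, "rx": 0, "ry": 0, "rz": -0.572, "claw": 255}]}}

```text
t: 7.15
tool_pos: [0.5294, -0.1958, 0.0874]
orientation: [-2.332, -2.105, 0.0]
force: [-0.2, -0.4, -0.7]
opening: 0.026
gripper_force: 40.0
```

Request:
{"op": "arm_command", "data": {"targets": [{"x": 0, "y": 0, "z": 0, "rx": 0, "ry": 0, "rz": 0, "claw": 255}, {"x": 0, "y": 0, "z": 0, "rx": 0, "ry": 0, "rz": 0, "claw": 255}]}}

```text
t: 7.32
tool_pos: [0.5294, -0.1959, 0.0873]
orientation: [-2.321, -2.117, 0.0]
force: [0.7, 0.1, -2.0]
opening: 0.0256
gripper_force: 40.0
```

Request:
{"op": "arm_command", "data": {"targets": [{"x": 0, "y": 0, "z": 0, "rx": 0, "ry": 0, "rz": -0.0745, "claw": 255}, {"x": 0, "y": 0, "z": 0, "rx": 0, "ry": 0, "rz": -0.0745, "claw": 255}, {"x": 0, "y": 0, "z": -0.04, "rx": 0, "ry": 0, "rz": -0.0745, "claw": 255}, {"x": 0, "y": 0, "z": -0.083, "rx": 0, "ry": 0, "rz": -0.0745, "claw": 255}, {"x": 0, "y": 0, "z": -0.083, "rx": 0, "ry": 0, "rz": -0.0745, "claw": 255}, {"x": 0, "y": 0, "z": -0.083, "rx": 0, "ry": 0, "rz": -0.0745, "claw": 255}]}}

```text
t: 7.82
tool_pos: [0.5281, -0.1953, 0.0447]
orientation: [-2.47, -1.935, 0.003]
force: [-1.1, -0.3, -0.5]
opening: 0.0253
gripper_force: 40.0
```

```bash
python3 - <<'E'
from h import *
s=robot.read_state(); p=s["tool_pos"]; M=R.from_rotvec(s["orientation"]).as_matrix(); print(p,s["force"],np.degrees(np.arctan2(M[1,1],M[0,1])))
r=np.load("rest.npy"); r[2]=np.radians(-13.8); C=np.array([[np.cos(r[2]),np.sin(r[2])],[-np.sin(r[2]),np.cos(r[2])]])
for n in("scene","top"):
    im,d,P=cloud(n); hsv=cv2.cvtColor(im,cv2.COLOR_RGB2HSV); m=(cv2.inRange(hsv,(0,100,60),(13,255,255))>0)&(d>0)&(abs(P[...,0]-.54)<.1)&(abs(P[...,1]+.15)<.13)
    m=cv2.erode(m.astype(np.uint8),np.ones((2,2)))>0
    Q=P[m]; L=(Q[:,:2]-r[:2])@C.T; print(n,len(Q),"z",np.percentile(Q[:,2],[10,50,90]).round(4))
    k=L[:,1]; 
    for a in np.arange(-.2,-.03,.02):
        w=(k>=a)&(k<a+.02)
        if w.sum()>8: print(round(a+.01,3),w.sum(),"x",L[w,0].min().round(4),L[w,0].max().round(4),np.median(L[w,0]).round(4),"z",np.median(Q[w,2]).round(4))
    print("y lead",k.max())
cv2.imwrite("pics/d.png",cv2.resize(im[150:300,240:440,::-1],None,fx=4,fy=4,interpolation=cv2.INTER_CUBIC))
E
```

```text
[ 0.52812277 -0.19532324  0.04466261] [-1.06343968 -0.2744697  -0.54224329] -13.844614283949722
scene 478 z [0.0695 0.075  0.078 ]
-0.17 11 x 0.0084 0.0277 0.0187 z 0.0741
-0.15 104 x -0.0146 0.0888 0.0197 z 0.0746
-0.13 98 x 0.0043 0.0302 0.0193 z 0.0751
-0.11 100 x 0.006 0.0305 0.0194 z 0.0752
-0.09 89 x 0.0096 0.0293 0.0221 z 0.0743
-0.07 76 x -0.0237 0.0293 0.0204 z 0.075
y lead -0.06335994019869336
top 491 z [0.0746 0.0766 0.0789]
-0.15 106 x 0.0004 0.0242 0.0127 z 0.0764
-0.13 112 x -0.0 0.0245 0.0119 z 0.0764
-0.11 115 x -0.0252 0.0254 0.0122 z 0.0767
-0.09 100 x 0.0018 0.0236 0.0128 z 0.0768
-0.07 56 x 0.0013 0.0247 0.0138 z 0.077
y lead -0.06920318228201551
```

View pics/d.png

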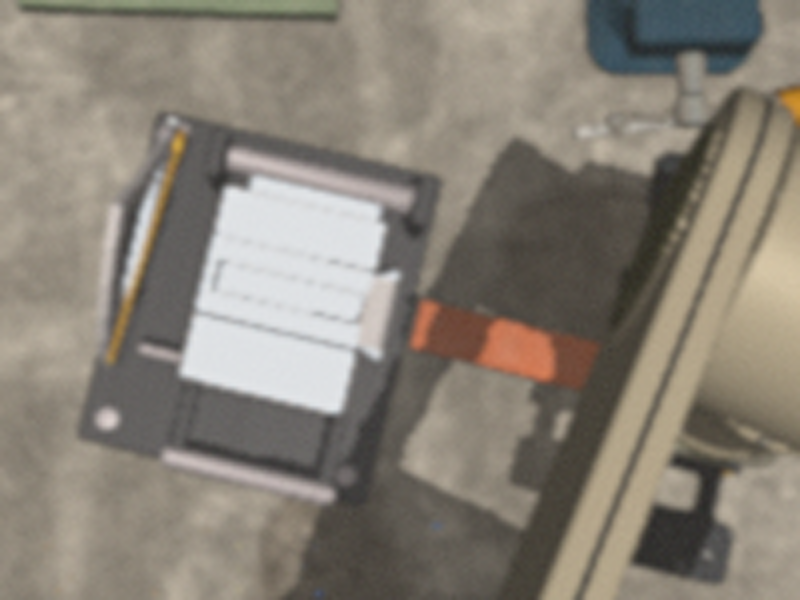

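The stone (crop centreline from (414,323) to (590,365)) lines up with the window centre at (214,276) and the flare at (384,315), and its height is right. Inserting in 10 mm rows.

Request:
{"op": "arm_command", "data": {"targets": [{"x": 0.0048, "y": 0.0194, "z": -0.002, "rx": 0, "ry": 0, "rz": 0, "claw": 255}, {"x": 0.0096, "y": 0.0388, "z": -0.003, "rx": 0, "ry": 0, "rz": 0, "claw": 255}, {"x": 0.0143, "y": 0.0583, "z": -0.003, "rx": 0, "ry": 0, "rz": 0, "claw": 255}, {"x": 0.0191, "y": 0.0777, "z": -0.003, "rx": 0, "ry": 0, "rz": 0, "claw": 255}, {"x": 0.0191, "y": 0.0777, "z": -0.003, "rx": 0, "ry": 0, "rz": 0, "claw": 255}]}}

```text
t: 8.33
tool_pos: [0.5398, -0.1547, 0.0448]
orientation: [-2.474, -1.936, -0.001]
force: [-0.9, -0.4, -1.9]
opening: 0.0256
gripper_force: 40.0
```

Request:
{"op": "arm_command", "data": {"targets": [{"x": 0.0048, "y": 0.0194, "z": 0, "rx": 0, "ry": 0, "rz": 0, "claw": 255}, {"x": 0.0096, "y": 0.0388, "z": 0, "rx": 0, "ry": 0, "rz": 0, "claw": 255}, {"x": 0.0143, "y": 0.0583, "z": 0, "rx": 0, "ry": 0, "rz": 0, "claw": 255}, {"x": 0.0143, "y": 0.0583, "z": 0, "rx": 0, "ry": 0, "rz": 0, "claw": 255}]}}

```text
t: 8.67
tool_pos: [0.5467, -0.1259, 0.0445]
orientation: [-2.475, -1.935, -0.001]
force: [-0.2, -0.1, -0.8]
opening: 0.0259
gripper_force: 40.0
```

Request:
{"op": "arm_command", "data": {"targets": [{"x": 0.0048, "y": 0.0194, "z": 0, "rx": 0, "ry": 0, "rz": 0, "claw": 255}, {"x": 0.0096, "y": 0.0388, "z": 0, "rx": 0, "ry": 0, "rz": 0, "claw": 255}, {"x": 0.0129, "y": 0.0524, "z": 0, "rx": 0, "ry": 0, "rz": 0, "claw": 255}, {"x": 0.0129, "y": 0.0524, "z": 0, "rx": 0, "ry": 0, "rz": 0, "claw": 255}]}}

```text
t: 9.0
tool_pos: [0.5531, -0.1003, 0.0445]
orientation: [-2.475, -1.934, -0.001]
force: [0.4, 0.2, -1.0]
opening: 0.0256
gripper_force: 40.0
```

Request:
{"op": "arm_command", "data": {"targets": [{"x": 0.0015, "y": 0.0058, "z": -0.001, "rx": 0, "ry": 0, "rz": 0, "claw": 255}, {"x": 0.0029, "y": 0.0117, "z": -0.001, "rx": 0, "ry": 0, "rz": 0, "claw": 255}, {"x": 0.0029, "y": 0.0117, "z": -0.001, "rx": 0, "ry": 0, "rz": 0, "claw": 255}]}}

```text
t: 9.25
tool_pos: [0.5542, -0.0956, 0.0439]
orientation: [-2.476, -1.933, -0.0]
force: [-0.8, -0.7, -1.1]
opening: 0.0259
gripper_force: 40.0
```

Request:
{"op": "arm_command", "data": {"targets": [{"x": 0.001, "y": 0.0039, "z": 0, "rx": 0, "ry": 0, "rz": 0, "claw": 255}, {"x": 0.001, "y": 0.0039, "z": 0, "rx": 0, "ry": 0, "rz": 0, "claw": 255}, {"x": 0.001, "y": 0.0039, "z": 0, "rx": 0, "ry": 0, "rz": 0, "claw": 255}]}}

```text
t: 9.5
tool_pos: [0.5547, -0.0941, 0.044]
orientation: [2.476, 1.933, -0.0]
force: [0.7, 0.5, -1.7]
opening: 0.0254
gripper_force: 40.0
```

Request:
{"op": "arm_command", "data": {"targets": [{"x": 0.001, "y": 0.0039, "z": 0, "rx": 0, "ry": 0, "rz": 0, "claw": 255}, {"x": 0.001, "y": 0.0039, "z": 0, "rx": 0, "ry": 0, "rz": 0, "claw": 255}, {"x": 0.001, "y": 0.0039, "z": 0, "rx": 0, "ry": 0, "rz": 0, "claw": 255}]}}

```text
t: 9.75
tool_pos: [0.5552, -0.0922, 0.044]
orientation: [2.476, 1.933, -0.0]
force: [-0.1, -1.0, -2.2]
opening: 0.0256
gripper_force: 40.0
```

Request:
{"op": "arm_command", "data": {"targets": [{"x": 0.001, "y": 0.0039, "z": 0, "rx": 0, "ry": 0, "rz": 0, "claw": 255}, {"x": 0.001, "y": 0.0039, "z": 0, "rx": 0, "ry": 0, "rz": 0, "claw": 255}, {"x": 0.001, "y": 0.0039, "z": 0, "rx": 0, "ry": 0, "rz": 0, "claw": 255}]}}

```text
t: 10.0
tool_pos: [0.5554, -0.0921, 0.0441]
orientation: [2.475, 1.932, -0.004]
force: [-2.2, -9.5, -2.1]
opening: 0.0252
gripper_force: 40.0
```

Request:
{"op": "arm_command", "data": {"targets": [{"x": 0.001, "y": 0.0039, "z": 0, "rx": 0, "ry": 0, "rz": 0, "claw": 255}, {"x": 0.001, "y": 0.0039, "z": 0, "rx": 0, "ry": 0, "rz": 0, "claw": 255}, {"x": 0.001, "y": 0.0039, "z": 0, "rx": 0, "ry": 0, "rz": 0, "claw": 255}]}}

```text
t: 10.25
tool_pos: [0.5555, -0.0921, 0.0442]
orientation: [2.474, 1.93, -0.007]
force: [-4.9, -17.3, -1.5]
opening: 0.0254
gripper_force: 40.0
```

The push stalled at 17 N within 2 mm of the computed home, so the stone is against the stop. Now I'll ease the push and release.

Request:
{"op": "arm_command", "data": {"targets": [{"x": -0.0014, "y": -0.0056, "z": -0.001, "rx": 0, "ry": 0, "rz": 0, "claw": 255}, {"x": -0.0014, "y": -0.0056, "z": -0.001, "rx": 0, "ry": 0, "rz": 0, "claw": 255}, {"x": -0.0014, "y": -0.0056, "z": -0.001, "rx": 0, "ry": 0, "rz": 0, "claw": 120}, {"x": -0.0014, "y": -0.0056, "z": -0.001, "rx": 0, "ry": 0, "rz": 0, "claw": 120}, {"x": -0.0014, "y": -0.0056, "z": -0.001, "rx": 0, "ry": 0, "rz": 0, "claw": 120}, {"x": -0.0014, "y": -0.0056, "z": -0.001, "rx": 0, "ry": 0, "rz": 0, "claw": 120}, {"x": -0.0014, "y": -0.0056, "z": -0.001, "rx": 0, "ry": 0, "rz": 0, "claw": 120}]}}

```text
t: 10.83
tool_pos: [0.5557, -0.0906, 0.0436]
orientation: [-2.476, -1.934, -0.0]
force: [0.1, 0.2, 0.9]
opening: 0.0484
gripper_force: 0.0
```

```bash
python3 - <<'E'
from h import *
s=robot.read_state(); print(s["tool_pos"],s["force"],s["opening"])
r=np.load("rest.npy"); r[2]=np.radians(-13.8); C=np.array([[np.cos(r[2]),np.sin(r[2])],[-np.sin(r[2]),np.cos(r[2])]])
im,d,P=cloud("scene"); hsv=cv2.cvtColor(im,cv2.COLOR_RGB2HSV); m=(cv2.inRange(hsv,(0,100,50),(13,255,255))>0)&(d>0)&(abs(P[...,0]-.55)<.08)&(abs(P[...,1]+.05)<.13)
m=cv2.erode(m.astype(np.uint8),np.ones((2,2)))>0; Q=P[m]; L=(Q[:,:2]-r[:2])@C.T
print(len(Q),"z",np.percentile(Q[:,2],[5,50,90]).round(4),"y",np.percentile(L[:,1],[0,2,10,50,90,98,100]).round(4),"x",np.percentile(L[:,0],[5,50,95]).round(4))
cv2.imwrite("pics/e.png",cv2.resize(im[180:300,270:400,::-1],None,fx=5,fy=5,interpolation=cv2.INTER_CUBIC))
E
```

```text
[ 0.55565158 -0.09056567  0.04361437] [0.05228946 0.24186313 0.87721576] 0.048381722402440375
106 z [0.0695 0.0732 0.076 ] y [-0.0334 -0.0313 -0.0271 -0.0016  0.0302  0.0362  0.0371] x [0.0108 0.0149 0.0228]
```

View pics/e.png

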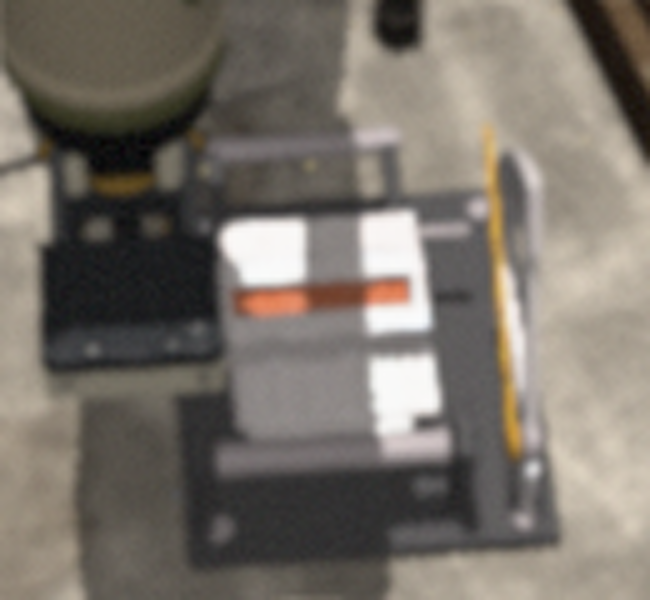

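The picture shows the stone filling the roof window from (235,300) to (408,292), so it is home, and the flap is down. Next: lift clear and go over the crossbar.

Request:
{"op": "arm_command", "data": {"targets": [{"x": 0, "y": 0, "z": 0.06, "rx": 0, "ry": 0, "rz": 0, "claw": 120}, {"x": 0, "y": 0, "z": 0.13, "rx": 0, "ry": 0, "rz": 0, "claw": 120}, {"x": 0, "y": 0, "z": 0.2, "rx": 0, "ry": 0, "rz": 0, "claw": 120}, {"x": -0.15, "y": 0.205, "z": 0.2, "rx": 0, "ry": 0, "rz": 0, "claw": 167}, {"x": -0.15, "y": 0.205, "z": 0.2, "rx": 0, "ry": 0, "rz": 0, "claw": 167}, {"x": -0.15, "y": 0.205, "z": 0.2, "rx": 0, "ry": 0, "rz": 0, "claw": 167}, {"x": -0.15, "y": 0.205, "z": 0.2, "rx": 0, "ry": 0, "rz": 0, "claw": 167}, {"x": -0.15, "y": 0.205, "z": 0.2, "rx": 0, "ry": 0, "rz": 0, "claw": 167}, {"x": -0.15, "y": 0.205, "z": 0.2, "rx": 0, "ry": 0, "rz": 0, "claw": 167}]}}

```text
t: 11.63
tool_pos: [0.481, 0.0116, 0.1439]
orientation: [2.474, 1.934, 0.001]
force: [-0.2, -0.3, 0.1]
opening: 0.0323
gripper_force: 0.0
```

```bash
python3 - <<'E'
from h import *
s=robot.read_state(); p=s["tool_pos"]; M=R.from_rotvec(s["orientation"]).as_matrix(); print(p,s["opening"],np.degrees(np.arctan2(M[1,1],M[0,1])))
im,d,P=cloud("scene"); q=(P-p)@M
m=(d>0)&(abs(q[...,0])<.02)&(abs(q[...,1])<.06)&(q[...,2]>-.1)&(P[...,2]>.09); z=q[m]; print(m.sum(),np.sort(z[:,2])[-6:].round(3))
for lo in(-.06,-.05,-.04,-.03,-.02,-.01):
    w=z[(z[:,2]>=lo)&(z[:,2]<lo+.01)]; print(lo,len(w),*[np.round([v[:,1].min(),v[:,1].max(),v[:,0].min(),v[:,0].max()],3) for v in(w[w[:,1]<0],w[w[:,1]>0]) if len(v)])
# bar in both cameras, by depth
r=np.load("rest.npy"); r[2]=np.radians(-13.8); C=np.array([[np.cos(r[2]),np.sin(r[2])],[-np.sin(r[2]),np.cos(r[2])]])
for n in("scene","top"):
    im,d,P=cloud(n); L=(P[...,:2]-r[:2])@C.T; m=(d>0)&(abs(L[...,0]+.082)<.02)&(abs(L[...,1])<.05)&(P[...,2]>.048)&(P[...,2]<.075)
    print(n,m.sum(),np.median(L[m],0).round(4),np.percentile(L[m][:,1],[2,98]).round(4),np.median(P[m][:,2]).round(4))
    m=(d>0)&(abs(L[...,0]-.015)<.012)&(L[...,1]<-.06)&(L[...,1]>-.15)&(P[...,2]>.06)&(P[...,2]<.09)
    if m.sum(): print(" stone out",m.sum(),np.percentile(L[m][:,1],[1,50]).round(4),np.median(P[m][:,2]).round(4))
E
```

```text
[0.480963   0.01156042 0.14394371] 0.032335592489774016 -13.970626790321505
23 [-0.031 -0.03  -0.03  -0.03  -0.03  -0.023]
-0.06 0
-0.05 0
-0.04 8 [ 0.03   0.032 -0.006  0.011]
-0.03 5 [ 0.022  0.031 -0.007  0.005]
-0.02 0
-0.01 0
scene 234 [-0.0774  0.0015] [-0.0425  0.0446] 0.0608
 stone out 210 [-0.1076 -0.0851] 0.0731
top 1 [-0.0778 -0.0457] [-0.0457 -0.0457] 0.0566
 stone out 188 [-0.1097 -0.092 ] 0.0729
```

Request:
{"op": "arm_command", "data": {"targets": [{"x": 0, "y": 0, "z": -0.08, "rx": 0, "ry": 0, "rz": 0, "claw": 167}, {"x": 0, "y": 0, "z": -0.15, "rx": 0, "ry": 0, "rz": 0, "claw": 167}, {"x": 0, "y": 0, "z": -0.19, "rx": 0, "ry": 0, "rz": 0, "claw": 167}, {"x": 0, "y": 0, "z": -0.21, "rx": 0, "ry": 0, "rz": 0, "claw": 167}, {"x": 0, "y": 0, "z": -0.23, "rx": 0, "ry": 0, "rz": 0, "claw": 167}, {"x": 0, "y": 0, "z": -0.23, "rx": 0, "ry": 0, "rz": 0, "claw": 167}]}}

```text
t: 12.28
tool_pos: [0.4799, 0.0111, 0.0271]
orientation: [-2.476, -1.931, 0.003]
force: [0.1, -0.5, -0.3]
opening: 0.0321
gripper_force: 0.0
```

Request:
{"op": "arm_command", "data": {"targets": [{"x": 0, "y": 0, "z": -0.015, "rx": 0, "ry": 0, "rz": 0, "claw": 167}, {"x": 0, "y": 0, "z": -0.03, "rx": 0, "ry": 0, "rz": 0, "claw": 167}, {"x": 0, "y": 0, "z": -0.03, "rx": 0, "ry": 0, "rz": 0, "claw": 167}]}}

```text
t: 12.53
tool_pos: [0.4805, 0.0115, 0.013]
orientation: [-2.476, -1.933, 0.0]
force: [-0.1, 0.4, -0.1]
opening: 0.0319
gripper_force: 0.0
```

Request:
{"op": "arm_command", "data": {"targets": [{"x": 0, "y": 0, "z": 0, "rx": 0, "ry": 0, "rz": 0, "claw": 255}, {"x": 0, "y": 0, "z": 0, "rx": 0, "ry": 0, "rz": 0, "claw": 255}, {"x": 0, "y": 0, "z": 0, "rx": 0, "ry": 0, "rz": 0, "claw": 255}, {"x": 0, "y": 0, "z": 0, "rx": 0, "ry": 0, "rz": 0, "claw": 255}, {"x": 0, "y": 0, "z": 0, "rx": 0, "ry": 0, "rz": 0, "claw": 255}], "squeeze": 20}}

```text
t: 12.95
tool_pos: [0.4815, 0.0114, 0.0142]
orientation: [2.475, 1.933, 0.002]
force: [4.1, -1.2, -1.8]
opening: 0.0114
gripper_force: 20.0
```

The bar is gripped. I'll lift it along the arc by translation, letting the bar turn in the pads, first to 0.3 rad.

Request:
{"op": "arm_command", "data": {"targets": [{"x": 0.0005, "y": -0.0001, "z": 0.0162, "rx": 0, "ry": 0, "rz": 0, "claw": 255}, {"x": 0.0018, "y": -0.0004, "z": 0.0323, "rx": 0, "ry": 0, "rz": 0, "claw": 255}, {"x": 0.0038, "y": -0.0009, "z": 0.0484, "rx": 0, "ry": 0, "rz": 0, "claw": 255}, {"x": 0.0067, "y": -0.0016, "z": 0.0643, "rx": 0, "ry": 0, "rz": 0, "claw": 255}, {"x": 0.0103, "y": -0.0025, "z": 0.0801, "rx": 0, "ry": 0, "rz": 0, "claw": 255}, {"x": 0.0146, "y": -0.0036, "z": 0.0957, "rx": 0, "ry": 0, "rz": 0, "claw": 255}, {"x": 0.0146, "y": -0.0036, "z": 0.0957, "rx": 0, "ry": 0, "rz": 0, "claw": 255}, {"x": 0.0146, "y": -0.0036, "z": 0.0957, "rx": 0, "ry": 0, "rz": 0, "claw": 255}]}}

```text
t: 13.62
tool_pos: [0.4891, 0.0094, 0.062]
orientation: [2.475, 1.932, 0.003]
force: [8.2, -1.9, -5.1]
opening: 0.0113
gripper_force: 20.0
```

Request:
{"op": "arm_command", "data": {"targets": [{"x": 0.0071, "y": -0.0017, "z": 0.0153, "rx": 0, "ry": 0, "rz": 0, "claw": 255}, {"x": 0.014, "y": -0.0034, "z": 0.0303, "rx": 0, "ry": 0, "rz": 0, "claw": 255}, {"x": 0.0202, "y": -0.0049, "z": 0.0441, "rx": 0, "ry": 0, "rz": 0, "claw": 255}, {"x": 0.0202, "y": -0.0049, "z": 0.0441, "rx": 0, "ry": 0, "rz": 0, "claw": 255}, {"x": 0.0202, "y": -0.0049, "z": 0.0441, "rx": 0, "ry": 0, "rz": 0, "claw": 255}]}}

```text
t: 14.03
tool_pos: [0.497, 0.0074, 0.0833]
orientation: [-2.475, -1.933, 0.002]
force: [-4.2, 0.2, -0.7]
opening: 0.0111
gripper_force: 20.0
```

```bash
python3 - <<'E'
from h import *
s=robot.read_state(); print(s["tool_pos"],s["force"])
r=np.load("rest.npy"); r[2]=np.radians(-13.8); C=np.array([[np.cos(r[2]),np.sin(r[2])],[-np.sin(r[2]),np.cos(r[2])]])
for n in("scene","top"):
    im,d,P=cloud(n); L=(P[...,:2]-r[:2])@C.T; X,Y,Z=L[...,0],L[...,1],P[...,2]; hsv=cv2.cvtColor(im,cv2.COLOR_RGB2HSV)
    white=(hsv[...,2]>110)&(hsv[...,1]<40)&(d>0)
    for nm,m in(("deck hinge part",white&(X>.042)&(X<.072)&(abs(Y)<.045)&(Z>.05)&(Z<.11)),("deck free part",white&(X>-.03)&(X<.0)&(abs(Y)<.045)&(Z>.05)&(Z<.15)),
      ("brass",(hsv[...,0]>12)&(hsv[...,0]<30)&(hsv[...,1]>120)&(d>0)&(abs(Y-.078)<.015)&(X>-.07)&(X<.085)&(Z>.05)&(Z<.15)),
      ("stone",(hsv[...,0]<12)&(hsv[...,1]>100)&(d>0)&(abs(X-.02)<.04)&(Y<-.055)&(Y>-.13)&(Z>.06)&(Z<.15))):
        if m.sum()<15: print(n,nm,m.sum()); continue
        vx,vz,x0,z0=cv2.fitLine(np.stack([X[m],Z[m]],-1).astype(np.float32),cv2.DIST_HUBER,0,.001,.01).ravel()
        t=np.stack([.08-X[m],Z[m]-.055]); print(n,nm,m.sum(),"slope",np.round(-np.arctan(vz/vx),3),"bearing from hinge",np.median(np.arctan2(t[1],t[0])).round(3),"mean",x0.round(4),z0.round(4),"Y",np.percentile(Y[m],[1,50,99]).round(4))
    if n=="scene": cv2.imwrite("pics/f.png",cv2.resize(im[175:305,290:400,::-1],None,fx=4.6,fy=4.6,interpolation=cv2.INTER_CUBIC))
E
```

```text
[0.49703931 0.00739531 0.08326465] [-4.19967673  0.19569345 -0.70358846]
scene deck hinge part 836 slope 1.093 bearing from hinge 0.684 mean 0.0523 0.0853 Y [-0.042   0.0022  0.0443]
scene deck free part 500 slope 0.457 bearing from hinge 0.492 mean -0.0126 0.1046 Y [-0.0377  0.0031  0.0442]
scene brass 42 slope 0.433 bearing from hinge 0.585 mean 0.0499 0.0752 Y [0.0765 0.0778 0.0821]
scene stone 309 slope 0.451 bearing from hinge 0.733 mean 0.0323 0.098 Y [-0.1086 -0.0818 -0.0555]
top deck hinge part 437 slope 1.057 bearing from hinge 0.625 mean 0.0592 0.0731 Y [-0.0428  0.0004  0.0441]
top deck free part 6
top brass 35 slope 0.374 bearing from hinge 0.635 mean 0.0663 0.0657 Y [0.0755 0.0763 0.0785]
top stone 239 slope 0.401 bearing from hinge 0.693 mean 0.0269 0.0989 Y [-0.1097 -0.0907 -0.0696]
```

View pics/f.png

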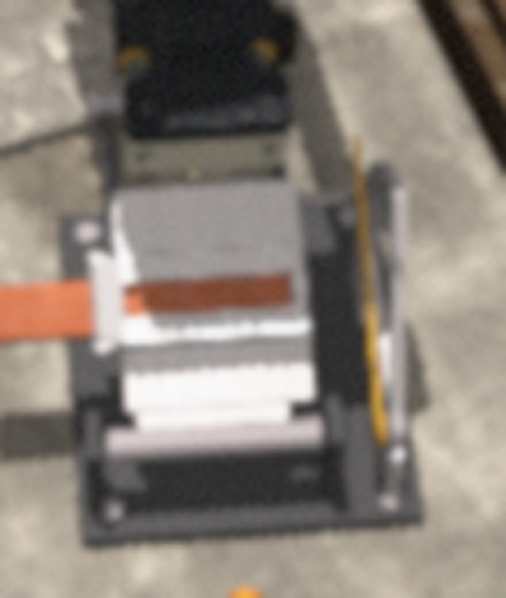

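The picture shows the flap raised, held at the bar, with the stone still filling the window up to (290,290) and the pointer unmoved. I'll check the pointer angle more closely.

```bash
python3 - <<'E'
from h import *
from scipy.optimize import least_squares
s=np.load("rest.npy"); s[2]=np.radians(-13.8); c,n_=np.cos(s[2]),np.sin(s[2]); C=np.array([[c,n_],[-n_,c]])
W=lambda p:np.array([s[0]+c*p[0]-n_*p[1],s[1]+n_*p[0]+c*p[1],p[2]])
obs={}
for n in("top","scene"):
    im=cv2.imread(f"pics/{n}0.png"); d=np.load(f"{n}0.npy"); hsv=cv2.cvtColor(im,cv2.COLOR_BGR2HSV)
    ys,xs=np.nonzero(cv2.inRange(hsv,(10,90,70),(35,255,255))); P=np.array([pt(n,d[v,u],u,v) for u,v in zip(xs,ys)]); L=(P[:,:2]-s[:2])@C.T
    # keep pixels whose image position is near the projected pointer
    A=np.array(px(n,W((.08,.078,.055)))); B=np.array(px(n,W((.08-.138*np.cos(.447),.078,.055+.138*np.sin(.447)))))
    t=(B-A)/np.linalg.norm(B-A); uv=np.stack([xs,ys],-1); al=(uv-A)@t; la=(uv-A)@[-t[1],t[0]]
    k=(abs(la)<4)&(al>-4)&(al<np.linalg.norm(B-A)+8); o=uv[k]; al=al[k]
    f=(abs(L[k,1]-.078)<.02); Q=np.stack([.08-L[k,0],P[k,2]-.055],-1)[f]; g=Q[Q[:,0]>.06]
    print(n,k.sum(),"along px",al.min().round(1),al.max().round(1),"pred len",np.linalg.norm(B-A).round(1),"lat",np.mean(la[k]).round(2),"bearing far",len(g),np.median(np.arctan2(g[:,1],g[:,0])).round(3) if len(g) else "", "slope",np.polyfit(Q[:,0],Q[:,1],1).round(4) if len(Q)>5 else "")
    for a in(.38,.447,.51):
        T_=np.array(px(n,W((.08-.138*np.cos(a),.078,.055+.138*np.sin(a))))); print("  a",a,"tip px",T_.round(1),"along",((T_-A)@t).round(1),"lat",((T_-A)@[-t[1],t[0]]).round(2))
    e=o[al>al.max()-3]; print("  seen tip",e.mean(0), "lat",((e-A)@[-t[1],t[0]]).mean().round(2))
E
```

```text
Traceback (most recent call last):
  File "h.py", line 9, in pt
    K,o,M,_=cam(n)
            ~~~^^^
  File "h.py", line 5, in cam
    c=robot.get_calibration(n); K=np.array(c["intrinsics"]); o=np.array(c["origin"]); q=np.array(c["orientation"])
ValueError: time passes only in moves, steps and waits
```

```bash
sed -i 's/^def cam/import functools\n@functools.lru_cache(None)\ndef cam/' h.py; python3 - <<'E'
from h import *
s=np.load("rest.npy"); s[2]=np.radians(-13.8); c,n_=np.cos(s[2]),np.sin(s[2]); C=np.array([[c,n_],[-n_,c]])
W=lambda p:np.array([s[0]+c*p[0]-n_*p[1],s[1]+n_*p[0]+c*p[1],p[2]])
for n in("top","scene"):
    im=cv2.imread(f"pics/{n}0.png"); d=np.load(f"{n}0.npy"); hsv=cv2.cvtColor(im,cv2.COLOR_BGR2HSV)
    A=np.array(px(n,W((.08,.078,.055)))); B=np.array(px(n,W((.08-.138*np.cos(.447),.078,.055+.138*np.sin(.447)))))
    t=(B-A)/np.linalg.norm(B-A); nn=np.array([-t[1],t[0]])
    ys,xs=np.nonzero(cv2.inRange(hsv,(10,90,70),(35,255,255))); uv=np.stack([xs,ys],-1); al=(uv-A)@t; la=(uv-A)@nn
    k=(abs(la)<4)&(al>-4)&(al<np.linalg.norm(B-A)+8); o=uv[k]; al=al[k]
    P=np.array([pt(n,d[v,u],u,v) for u,v in o]); L=(P[:,:2]-s[:2])@C.T; f=abs(L[:,1]-.078)<.02
    Q=np.stack([.08-L[:,0],P[:,2]-.055],-1)[f]; g=Q[Q[:,0]>.06]
    print(n,k.sum(),"along",al.min().round(1),al.max().round(1),"pred",np.linalg.norm(B-A).round(1),"bearing far",len(g),np.median(np.arctan2(g[:,1],g[:,0])).round(3),"slope",np.polyfit(Q[:,0],Q[:,1],1).round(4))
    for a in(.38,.447,.51):
        T_=np.array(px(n,W((.08-.138*np.cos(a),.078,.055+.138*np.sin(a))))); print("  a",a,"tip",T_.round(1),"along",((T_-A)@t).round(1),"lat",((T_-A)@nn).round(2))
    e=o[al>al.max()-3]; print("  seen tip",e.mean(0),"lat",((e-A)@nn).mean().round(2))
s=robot.read_state(); print(s["t"],s["tool_pos"],s["force"])
E
```

```text
top 129 along -2.6 57.2 pred 57.5 bearing far 59 0.456 slope [ 0.4219 -0.0158]
  a 0.38 tip [266.5 242.2] along 59.4 lat -0.7
  a 0.447 tip [266.4 240.2] along 57.5 lat 0.0
  a 0.51 tip [266.4 237.9] along 55.4 lat 0.67
  seen tip [267.42857143 238.71428571] lat -0.56
scene 173 along -4.0 61.2 pred 63.3 bearing far 102 0.268 slope [-0.0124  0.0036]
  a 0.38 tip [366.2 204.8] along 62.4 lat -0.55
  a 0.447 tip [366.7 203.9] along 63.3 lat 0.0
  a 0.51 tip [367.2 203.2] along 63.9 lat 0.53
  seen tip [367.33333333 207.5       ] lat 0.32
14.1333 [0.49679849 0.00746006 0.08276629] [-5.2379895   0.2547141   0.35054737]
```

```bash
python3 - <<'E'
from h import *
s=np.load("rest.npy"); s[2]=np.radians(-13.8); c,n_=np.cos(s[2]),np.sin(s[2]); C=np.array([[c,n_],[-n_,c]])
def slope(x,z):
    k=np.ones(len(x),bool)
    for _ in range(6): p=np.polyfit(x[k],z[k],1); e=abs(z-np.polyval(p,x)); k=e<max(.0025,2*np.median(e))*1
    return np.arctan(p[0]),p[1],k.sum()
for n in("scene","top"):
    acc=[cloud(n) for _ in range(12)]; im=np.mean([a[0] for a in acc],0).astype(np.uint8); P=np.median([a[2] for a in acc],0)
    hsv=cv2.cvtColor(im,cv2.COLOR_RGB2HSV); L=(P[...,:2]-s[:2])@C.T; X,Y,Z=.08-L[...,0],L[...,1],P[...,2]-.055
    sh=hsv[...,0]; sat=hsv[...,1]
    m=(sh>12)&(sh<32)&(sat>100)&(abs(Y-.078)<.01)&(X>0)&(X<.14)&(Z>-.01)&(Z<.1); x,z=X[m],Z[m]
    a,b,k=slope(x,z); far=(x>.07); print(n,"brass",len(x),"slope",a.round(3),"icpt",b.round(4),"n",k,"bearing far",np.median(np.arctan2(z,x)[far]).round(3),"xmax",x.max().round(3))
    m=(sh<12)&(sat>90)&(Y<-.06)&(Y>-.105)&(abs(X-.055)<.03)&(Z>0)&(Z<.09); m=cv2.erode(m.astype(np.uint8),np.ones((3,3)))>0; x,z=X[m],Z[m]
    a,b,k=slope(x,z); print("  stone top",len(x),"slope",a.round(3),"n",k)
    m=(sat<45)&(hsv[...,2]>60)&(abs(Y)<.038)&(X>.088)&(X<.118)&(Z>.02)&(Z<.09); m=cv2.erode(m.astype(np.uint8),np.ones((3,3)))>0; x,z=X[m],Z[m]
    if len(x)>20: a,b,k=slope(x,z); print("  deck",len(x),"slope",a.round(3),"n",k,"bearing (4mm above line)",np.median(np.arctan2(z,x)-.004/.105).round(3))
E
```

```text
scene brass 71 slope 0.44 icpt 0.0063 n 55 bearing far 0.494 xmax 0.114
  stone top 196 slope 0.433 n 194
  deck 219 slope 0.407 n 219 bearing (4mm above line) 0.45
top brass 39 slope 0.435 icpt 0.004 n 24 bearing far nan xmax 0.063
  stone top 154 slope 0.413 n 146
  return _methods._mean(a, axis=axis, dtype=dtype,
  ret = ret.dtype.type(ret / rcount)
```

The pointer measures 0.435–0.45 rad. The flap measures 0.41–0.45 by camera and 0.44 from the lift, well inside the 0.07 tolerance. Handing in.

```bash
python3 - <<'E'
from plant import robot
s=robot.read_state(); print(s["t"],s["dq"].round(4),s["gripper_force"],s["force"]); print(robot.close_job())
E
```

```text
15.3333 [-0.0005 -0.0002  0.0004 -0.0005 -0.0003 -0.0012] 19.998073875904083 [-5.23854289 -0.71586459 -0.75442011]
the job is handed in; nothing more can be done
None
```

The job is handed in at 15.3 s with the stone home against the stop and the fingers holding the flap by the crossbar at about 0.44 rad, matching the pointer's measured 0.435–0.45; the verdict was not shown.

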